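# Shut down the hall charging station and jar the batteries

### The job

First switch off the power strip: sweep all four red toggles over to off in one drag of a finger along the row, without lifting the finger away before the last is off. Then unscrew the jar's captive cap and swing its lid right open, put every battery from the charging mat into the jar, swing the lid shut and screw the cap tight again. Leave the dish, the glasses case and the vase where they are.

Things in the scene. Friction and masses are not known exactly. Their poses are not given: they have to be found in the camera images.
- strip: white power strip, 230 x 68 mm and 40 mm tall, fixed. Origin: centre of its underside. Four red toggle paddles (each 16 mm wide across the strip) stand in a row along its x axis, hinged at the top face (40 mm up) at x = -60, -20, 20 and 60 mm, y = 0; each reaches 32 mm from its hinge to its rounded tip. They tip in the strip's x-z plane.
- sw0 (a joint): toggle paddle 0 at x = -60 mm on the strip. 0 = ON, leaning 0.5 rad from upright towards the strip's -x; grows as it is tipped towards the strip's +x, to 1.65 at the most (leaning 1.15 rad towards +x). Upright at 0.5. OFF above 1.0. Stiff (about 0.025 N m), stays where it is left; a fingertip dragged in +x about 22 mm above the strip's top face tips each one to OFF and passes over it.
- sw1 (a joint): toggle paddle 1 at x = -20 mm on the strip. 0 = ON, leaning 0.5 rad from upright towards the strip's -x; grows as it is tipped towards the strip's +x, to 1.65 at the most (leaning 1.15 rad towards +x). Upright at 0.5. OFF above 1.0. Stiff (about 0.025 N m), stays where it is left; a fingertip dragged in +x about 22 mm above the strip's top face tips each one to OFF and passes over it.
- sw2 (a joint): toggle paddle 2 at x = 20 mm on the strip. 0 = ON, leaning 0.5 rad from upright towards the strip's -x; grows as it is tipped towards the strip's +x, to 1.65 at the most (leaning 1.15 rad towards +x). Upright at 0.5. OFF above 1.0. Stiff (about 0.025 N m), stays where it is left; a fingertip dragged in +x about 22 mm above the strip's top face tips each one to OFF and passes over it.
- sw3 (a joint): toggle paddle 3 at x = 60 mm on the strip. 0 = ON, leaning 0.5 rad from upright towards the strip's -x; grows as it is tipped towards the strip's +x, to 1.65 at the most (leaning 1.15 rad towards +x). Upright at 0.5. OFF above 1.0. Stiff (about 0.025 N m), stays where it is left; a fingertip dragged in +x about 22 mm above the strip's top face tips each one to OFF and passes over it.
- jar: clear wide-mouthed glass jar, fixed, 104 mm across, 100 mm tall to the rim, wall 4 mm, floor 6 mm. Origin: centre of its underside. Its x axis points from its axis to the hinge of its lid; the steel catch (claws reaching to 122 mm height, at up to 73 mm from the axis) is on its -x side, running from there anticlockwise as seen from above.
- jar_mouth (a point): centre of the jar's open mouth, level with the rim (100 mm above the console); z up. The mouth is 96 mm across.
- lid_hinge (a point): point on the lid's hinge axis, 60 mm from the jar's axis along the jar's x, 103 mm up; the hinge axis is the jar's y axis.
- lid (a joint): hinge of the lid that carries the screw cap. 0 = shut on the rim; grows as the side away from the hinge swings up and over, away from the catch, to 1.95 at the most (leaning back, stays open by its weight). Below about 1.35 it falls shut by its own weight (damped), above it falls open. The lid and cap together are 102 mm across and weigh 0.14 kg.
- cap (a joint): turn of the grey-green screw cap on the lid. 0 = screwed tight, grows as it is unscrewed (anticlockwise from above with the lid shut) to 1.35 (fully unscrewed). A red lug on its rim sits under the catch, so the lid cannot be lifted below about 0.95 nor shut under the catch again unless the cap is unscrewed. Friction about 0.04 N m, stays where it is left.
- cap_grip (a point): point in the black grip bar on the cap, on the cap's axis, 137 mm above the console with the lid shut. The bar is 60 mm long (along this point's x), 14 mm wide (y), 32 mm tall; it rises 10 mm above this point (along z, away from the lid) and the cap's flat top lies 22 mm below it. x lies along the jar's x when the cap is fully unscrewed.
- mat: dark flat charging mat, 250 x 190 mm, 4 mm thick, fixed. Origin: centre of its underside, x along the long side.
- cell_a: yellow block battery, 46 (x) x 26 (y) x 18 (z) mm, 45 g, with a steel band and terminals at its +x end. Origin: its centre. Starts lying flat on the charging mat. May be absent.
- cell_b: orange block battery, 46 (x) x 26 (y) x 18 (z) mm, 45 g, with a steel band and terminals at its +x end. Origin: its centre. Starts lying flat on the charging mat. May be absent.
- cell_c: blue block battery, 46 (x) x 26 (y) x 18 (z) mm, 45 g, with a steel band and terminals at its +x end. Origin: its centre. Starts lying flat on the charging mat. May be absent.
- cell_d: green block battery, 46 (x) x 26 (y) x 18 (z) mm, 45 g, with a steel band and terminals at its +x end. Origin: its centre. Starts lying flat on the charging mat. May be absent.
- cell_e: red block battery, 46 (x) x 26 (y) x 18 (z) mm, 45 g, with a steel band and terminals at its +x end. Origin: its centre. Starts lying flat on the charging mat. May be absent.
- dish: bystander: loose blue china key dish, 110 mm across, 32 mm tall. Origin: centre of its underside.
- case: bystander: loose grey glasses case, 65 x 150 mm, 42 mm tall. Origin: centre of its underside.
- vase: bystander: loose grey-green vase of white flowers, about 105 mm across the belly, 250 mm tall with the flowers. Origin: centre of its underside.

How it is judged:
By the outcome, as a careful person would: the job done as asked, in the order asked, and still so for the second after the job is handed in, with the robot touching nothing.
Of cell_a, cell_b, cell_c, cell_d, cell_e only 3 to 5 are there at a start; the rules pass over those that are not, and their reading is None.
At some moment in a run one of cell_a, cell_b, cell_c, cell_d, cell_e may be knocked a few centimetres aside while the robot is not near it.
Once in a run the grip may slacken for a moment while it holds something.
It also fails if it takes over 210 s, if anything falls off the work surface, if the arm or the gripper's body presses on something with over 40 N, if the wrist force passes 120 N, or if a joint passes its speed limit or range.

### The arm

A 6-joint arm with a two-finger parallel gripper is mounted at the origin on the work surface. World frame = base frame: x ahead of the robot, y to its left, z up, the work surface at z = 0. Lengths are in m, angles in rad, forces in N, time in s.
With the tool pointing down it reaches from about 0.425 to 0.95 m from the base axis. Payload 3.5 kg.
Tool frame: the origin (TCP) lies between the finger pads, 19 mm behind the fingertips; this is the grasp point; z points along the fingers, y is the line along which they close (so a half turn about z gives the same grasp; the last joint's range is limited). The gripper opens to 85 mm and grips with 20 to 120 N. Pads are 22 mm wide; open, the fingers measure 114 mm over their backs; the gripper's body (76 mm by 85 mm) begins 54 mm behind the grasp point. The pads swing forward as they close: fully open they stand 13 mm farther back than shut.
Start: joints at [-1.276, 0.286, 1.577, -0, 1.279, -0.15], TCP at [0.29, -0.609, 0.25] pointing down, gripper open.
Joint ranges: [-2.77, 2.77], [-0.9, 2.22], [0.21, 2.48], [-1.53, 4.67], [0.24, 2.81], [-2.84, 2.84]. Speed limits (rad/s): [2.79, 2.79, 3.14, 3.14, 3.14, 3.14].

### API

Orientations are given as a unit quaternion [x, y, z, w].
In Python, from plant import ctrl, telemetry, read_camera gives the robot as it stands (ctrl), with the cameras as plain functions and the readings (telemetry).
- The arm moves only by the shell command python3 inch.py [FORCE], which reads ROWS from standard input. ROWS is a JSON list that holds a single list of rows (three levels of brackets), with 1 to 10 rows, each of 7 numbers: dx, dy, dz in m, then a rotation vector rx, ry, rz in rad, then the opening from 0.0 (shut) to 1.0 (fully open); each row is the pose to reach, as a shift and turn from the pose commanded when the command began, along the tool's axes at that moment; what a row does not reach only later rows make up. A row lasts 1/8 s, in which the tool goes at most 0.0625 m and 0.188 rad, less where a joint would pass 70% of its speed; a pose out of reach is approached as far as the arm can. The fingers move at their own pace and stop on an object; FORCE is the grip in N (left out, the last holds). Time passes only in rows, so rows that do not move let the fingers close. It prints the time, the measured TCP pose, the force, the opening and the grip force at its end. Input that does not fit is refused with a message, and nothing moves.
- telemetry.get_state(): the state, without advancing time (a new reading comes with each control period).
- read_camera(name): name is "scene" or "top" or "wrist"; returns a dict with "pixels" (420x560x3 uint8, red, green, blue), "camera_matrix" (3x3 intrinsics, pixels), "xyz" and "orientation" of the camera in the world. Camera axes: x right, y down, z forward; pixel columns grow to the right and rows downward; lengths in m; the calibration is good to about 2 mm. A picture is of the moment at which its call begins. There is no depth.
- ctrl.sign_off(): hands the job in; it is judged then, once.
The state is a dict: "time": time; "qpos": joint angles; "dq": joint speeds; "joint_efforts": joint torques, N m; "eef_pos": TCP position; "tcp_rot": TCP orientation; "contact_force": force on the tool from outside, world axes, zero at the start; "wrist_torque": the same for the moment, N m; "opening": opening from 0.0 (shut) to 1.0 (fully open); "finger_force": force on a finger pad.
Only numpy, scipy, OpenCV 4.12 (cv2) and the standard library are available. Lean on these libraries where they do the work, as an engineer would, in place of code of your own. Each camera call takes 0.05 s, during which the arm holds its last target. There are 200 camera calls.

## Working session

There is one attempt and no reset: what is moved stays moved. The work goes in short steps, Python scripts to look and compute and a shell command to move; the robot and the scene stay as the last step left them, time stands still between calls to the robot, and variables do not carry over. Pictures are saved under pics/ and viewed, at most 14 in all, crops included, and the job is handed in when it is done.

```bash
ls; mkdir -p pics; python3 - <<'E'
from plant import ctrl, telemetry, read_camera
import cv2
s=telemetry.get_state();print(s)
for n in("scene","top"):
    r=read_camera(n);cv2.imwrite(f"pics/{n}0.png",r["pixels"][:,:,::-1]);print(n,r["camera_matrix"],r["xyz"],r["orientation"])
E
```

```text
inch.py
pics
plant.py
{'time': 0.0, 'qpos': array([-1.27593882e+00,  2.87148283e-01,  1.57818081e+00,  6.74616966e-06,
        1.27861700e+00, -1.50006123e-01]), 'dq': array([ 7.66100585e-04,  4.05705175e-04,  1.58185330e-03, -3.34724024e-03,
        5.63856273e-05, -6.23013047e-04]), 'joint_efforts': array([ 2.49933428e-04, -4.05973649e+01, -2.92628431e+01, -7.75051149e-05,
        5.71089622e-03,  1.00577688e-05]), 'eef_pos': array([ 0.29031844, -0.60869136,  0.24865667]), 'tcp_rot': array([ 9.75363410e-01,  2.20601072e-01, -8.19297994e-05, -1.17386941e-03]), 'contact_force': array([ 0.08844841, -0.0052047 , -0.00539363]), 'wrist_torque': array([0.0448113 , 0.06636964, 0.04954495]), 'finger_force': 0.0, 'opening': 0.9990232066589795}
scene [[380.88744818   0.         277.72270414]
 [  0.         380.88744818 209.69637045]
 [  0.           0.           1.        ]] [1.03333249 0.42411384 0.91201875] [ 0.44679311  0.84926755 -0.25057027 -0.12780876]
top [[434.77554804   0.         281.20857151]
 [  0.         434.77554804 216.71524736]
 [  0.           0.           1.        ]] [0.38946771 0.11914469 1.23852478] [ 0.70564319 -0.70368485  0.06154995 -0.0557398 ]
```

View pics/top0.png

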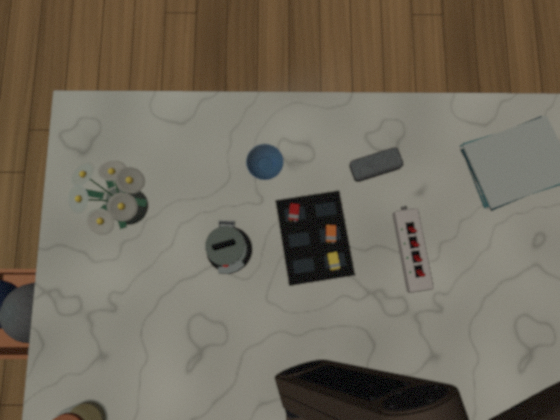

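View pics/scene0.png

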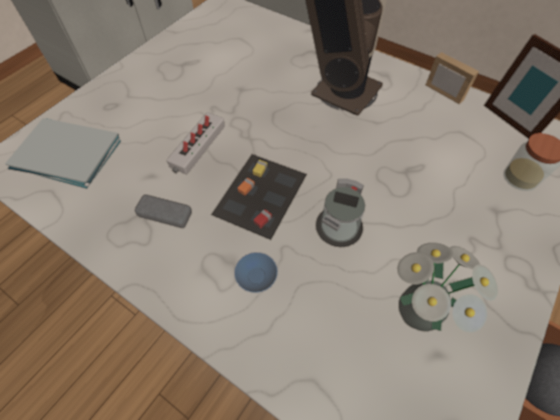

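```bash
cat > h.py <<'E'
import numpy as np, cv2
from scipy.spatial.transform import Rotation as R
from plant import ctrl, telemetry, read_camera
def cam(n): return read_camera(n)
def ray(c,uv,z):
    d=R.from_quat(c["orientation"]).apply(np.linalg.inv(c["camera_matrix"])@np.array([uv[0],uv[1],1.]))
    o=np.array(c["xyz"]); return o+d*(z-o[2])/d[2]
def proj(c,p):
    q=R.from_quat(c["orientation"]).inv().apply(np.array(p)-c["xyz"]); q=np.array(c["camera_matrix"])@q.T if q.ndim>1 else np.array(c["camera_matrix"])@q
    return (q[:2]/q[2]).T
def tri(c1,u1,c2,u2):
    A=[];b=[]
    M=np.zeros((3,3));v=np.zeros(3)
    for c,u in((c1,u1),(c2,u2)):
        d=R.from_quat(c["orientation"]).apply(np.linalg.inv(c["camera_matrix"])@np.array([u[0],u[1],1.]));d/=np.linalg.norm(d)
        P=np.eye(3)-np.outer(d,d);M+=P;v+=P@c["xyz"]
    return np.linalg.solve(M,v)
def hsv(c): return cv2.cvtColor(c["pixels"],cv2.COLOR_RGB2HSV)
def blobs(mask,amin=15):
    cs,_=cv2.findContours(mask.astype(np.uint8)*255,cv2.RETR_EXTERNAL,cv2.CHAIN_APPROX_NONE)
    return [c for c in cs if cv2.contourArea(c)>=amin]
def totool(dp):
    s=telemetry.get_state(); return R.from_quat(s["tcp_rot"]).inv().apply(dp)
E
python3 - <<'E'
from h import *
t=cam("top");s=cam("scene")
def crop(c,x,y,w,h,f): return cv2.resize(c["pixels"][y:y+h,x:x+w,::-1],None,fx=f,fy=f,interpolation=cv2.INTER_CUBIC)
a=crop(t,195,205,75,75,5);b=crop(t,385,205,60,90,5)[:,:];m=crop(t,270,185,90,105,5)[:450]
b2=crop(s,160,105,75,75,5);j2=crop(s,310,170,60,80,5)
W=np.zeros((600,800,3),np.uint8)
def put(i,x,y,w,h):
    W[y:y+h,x:x+w]=cv2.resize(i,(w,h))
put(a,0,0,300,300);put(b,300,0,200,300);put(crop(t,270,185,90,105,5),500,0,257,300);put(b2,0,300,300,300);put(j2,300,300,225,300);put(crop(s,205,150,105,90,4),525,300,275,236)
W=np.clip(W.astype(float)*1.5,0,255).astype(np.uint8)
cv2.imwrite("pics/c1.png",W)
H=hsv(t);m=((H[...,0]<8)|(H[...,0]>172))&(H[...,1]>130)&(H[...,2]>60)
for c in blobs(m,6): print(cv2.minAreaRect(c),cv2.contourArea(c))
for nm,lo,hi in(("or",9,18),("ye",20,34)):
    m=(H[...,0]>=lo)&(H[...,0]<=hi)&(H[...,1]>150)&(H[...,2]>100)
    for c in blobs(m,20): print(nm,cv2.minAreaRect(c))
m=(H[...,2]<60); 
for c in blobs(m,1000): print("dark",cv2.minAreaRect(c),cv2.contourArea(c))
E
```

```text
((419.5, 272.5), (5.0, 7.0), 90.0) 26.0
((417.00006103515625, 258.0000305175781), (7.071067810058594, 4.242640495300293), 45.0) 23.0
((414.00006103515625, 243.00003051757812), (7.071067810058594, 4.242640495300293), 45.0) 23.0
((411.50006103515625, 229.50003051757812), (7.071067810058594, 4.242640495300293), 45.0) 21.0
((294.0, 208.0), (10.0, 10.0), 90.0) 89.0
or ((330.5, 230.0), (10.0, 9.0), 90.0)
ye ((332.5, 257.0), (10.0, 9.0), 90.0)
dark ((525.0, 400.5), (37.0, 68.0), 90.0) 1263.5
dark ((371.5, 389.5), (59.0, 191.0), 90.0) 8403.0
dark ((314.6479187011719, 237.47625732421875), (85.31592559814453, 65.0932846069336), 80.86982727050781) 5327.5
```

View pics/c1.png

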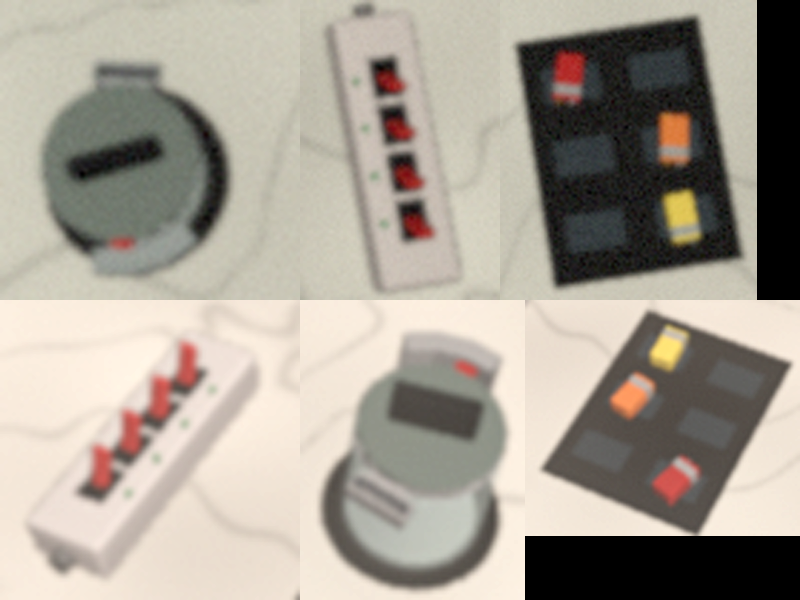

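```bash
python3 - <<'E'
from h import *
np.set_printoptions(precision=4,suppress=True)
t=cam("top");s=cam("scene")
H=hsv(t)
red=((H[...,0]<8)|(H[...,0]>172))&(H[...,1]>110)&(H[...,2]>50)
# strip: red/black inside strip
sub=np.zeros(red.shape,bool);sub[218:282,400:430]=1
dk=(H[...,2]<70)&sub
for c in blobs((dk|(red&sub)),10): 
    x,y,w,h=cv2.boundingRect(c); 
    r=cv2.boundingRect(np.argwhere((red&sub)[y:y+h,x:x+w])[:,::-1].astype(np.int32))
    print("slot+red",(x,y,w,h),"center@.04",ray(t,(x+w/2-.5,y+h/2-.5),.04)[:2],"red rel",r)
Hs=hsv(s);reds=((Hs[...,0]<8)|(Hs[...,0]>172))&(Hs[...,1]>110)&(Hs[...,2]>50)
def cents(m,x0,x1,y0,y1):
    return [cv2.boundingRect(c) for c in blobs(m,4) if x0<c[:,0,0].mean()<x1 and y0<c[:,0,1].mean()<y1]
print("scene reds",cents(reds,160,235,105,180))
# mat
m=((H[...,2]<75)).astype(np.uint8);m[:,:265]=0;m[:,365:]=0;m[310:]=0
c=max(blobs(m>0,1000),key=cv2.contourArea);c=cv2.convexHull(c);r=cv2.minAreaRect(c);b=cv2.boxPoints(r)
P=np.array([ray(t,p,.004)[:2] for p in b]);print("mat",P,P.mean(0),np.linalg.norm(P[0]-P[1]),np.linalg.norm(P[1]-P[2]))
# cells: anything in mat not dark
inner=cv2.erode(cv2.drawContours(np.zeros(red.shape,np.uint8),[c],-1,255,-1),np.ones((5,5)))>0
cm=inner&(H[...,2]>95)
for c in blobs(cm,40):
    r=cv2.minAreaRect(c);b=cv2.boxPoints(r);P=np.array([ray(t,p,.022)[:2] for p in b]);e=P[1]-P[0];f=P[2]-P[1]
    if np.linalg.norm(f)>np.linalg.norm(e):e=f
    print("cell",r[0],P.mean(0),"long ax deg",np.degrees(np.arctan2(e[1],e[0]))%180,np.linalg.norm(P[1]-P[0]),np.linalg.norm(P[2]-P[1]))
# bar
m=(H[...,2]<70);m2=np.zeros_like(m);m2[236:256,208:240]=m[236:256,208:240]
for c in blobs(m2,30):
    r=cv2.minAreaRect(c);b=cv2.boxPoints(r);P=np.array([ray(t,p,.147)[:2] for p in b]);e=P[1]-P[0];f=P[2]-P[1]
    if np.linalg.norm(f)>np.linalg.norm(e):e=f
    print("bar",r,P.mean(0),np.degrees(np.arctan2(e[1],e[0]))%180,np.linalg.norm(P[1]-P[0]),np.linalg.norm(P[2]-P[1]))
print("hinge approx",ray(t,(226.8,223.8),.108),"lid",ray(t,(225,246),.115))
E
```

```text
slot+red (415, 265, 10, 12) center@.04 [ 0.442  -0.2706] red rel (1, 5, 9, 6)
slot+red (412, 251, 10, 11) center@.04 [ 0.4817 -0.2643] red rel (1, 4, 9, 7)
slot+red (409, 237, 10, 11) center@.04 [ 0.5205 -0.2578] red rel (1, 4, 9, 6)
slot+red (406, 223, 10, 11) center@.04 [ 0.5597 -0.2513] red rel (2, 3, 8, 7)
scene reds [(183, 142, 5, 10), (190, 133, 6, 10), (198, 125, 5, 10), (204, 116, 5, 10)]
mat [[ 0.6445  0.1271]
 [ 0.6774 -0.0622]
 [ 0.4315 -0.0972]
 [ 0.4009  0.0862]] [0.5386 0.0135] 0.1921153937867127 0.24838094396726382
cell (333.2115478515625, 260.5577392578125) [ 0.4698 -0.0362] long ax deg 10.272758351693028 0.02815530604822602 0.04682263920724786
cell (330.5, 233.0) [ 0.5473 -0.0299] long ax deg 178.94627739988283 0.02550342300065492 0.045514254207794605
cell (293.7623596191406, 211.37625122070312) [0.609  0.0737] long ax deg 174.3176538451514 0.043724634081575516 0.023833887104904087
bar ((223.5859375, 244.3094482421875), (8.18990421295166, 25.693815231323242), 74.47589111328125) [0.5016 0.2551] 105.87356226006831 0.0643406832133838 0.02081376732357689
hinge approx [0.5596 0.2529 0.108 ] lid [0.5004 0.2554 0.115 ]
```

```bash
cat >> h.py <<'E'
np.set_printoptions(precision=4,suppress=True)
def go(p,yaw=None):
    s=telemetry.get_state();r=R.from_quat(s["tcp_rot"]);d=r.inv().apply(np.array(p)-s["eef_pos"])
    x=r.apply([1,0,0]);y0=np.arctan2(x[1],x[0]);out=[d]
    if yaw is not None:
        a=(y0-yaw+np.pi/2)%np.pi-np.pi/2
        out+=["rz",round(a,4)]
        T=R.from_euler('z',yaw)*R.from_quat([1,0,0,0]); 
        T2=r*R.from_rotvec([0,0,a]); 
        # full rotvec to exact vertical
        c=[T,T*R.from_euler('z',np.pi)]
        out+=["rv",min(((r.inv()*k).as_rotvec() for k in c),key=np.linalg.norm)]
    print("eef",s["eef_pos"],"yaw",round(np.degrees(y0),2),"t",round(s["time"],2),*out,"dist",round(np.linalg.norm(d),4),"j6",round(s["qpos"][5],3))
E
python3 -c "
from h import *
go((.404,-.278,.12),np.radians(9.3))"
```

```text
eef [ 0.2904 -0.6091  0.2496] yaw 25.48 t 0.3 [ 0.245  -0.2499  0.1298] rz 0.2825 rv [-0.0008  0.      0.2825] dist 0.3733 j6 -0.15
```

```bash
echo '[[[0.041, -0.042, 0.02, 0, 0, 0.1, 0], [0.082, -0.083, 0.04, 0, 0, 0.2, 0], [0.123, -0.125, 0.06, 0, 0, 0.2825, 0], [0.164, -0.167, 0.08, 0, 0, 0.2825, 0], [0.205, -0.208, 0.1, 0, 0, 0.2825, 0], [0.245, -0.25, 0.125, 0, 0, 0.2825, 0], [0.245, -0.25, 0.13, 0, 0, 0.2825, 0], [0.245, -0.25, 0.13, 0, 0, 0.2825, 0]]]' | python3 inch.py 40
python3 -c "
from h import *
go((.404,-.278,.07),np.radians(9.3))
c=cam('scene')
cv2.imwrite('pics/p2.png',cv2.resize(c['pixels'][60:200,120:320,::-1],None,fx=4,fy=4))"
```

```text
time: 1.3
eef_pos: [0.4042, -0.2783, 0.1201]
tcp_rot: [0.997, 0.081, -0.0, 0.0]
contact_force: [0.3, -0.4, 0.2]
opening: 0.0
finger_force: 0.0
eef [ 0.4042 -0.2783  0.1201] yaw 9.35 t 1.3 [-0.0002 -0.0003  0.0501] rz 0.0008 rv [0.0004 0.0001 0.0008] dist 0.0501 j6 0.598
```

View pics/p2.png

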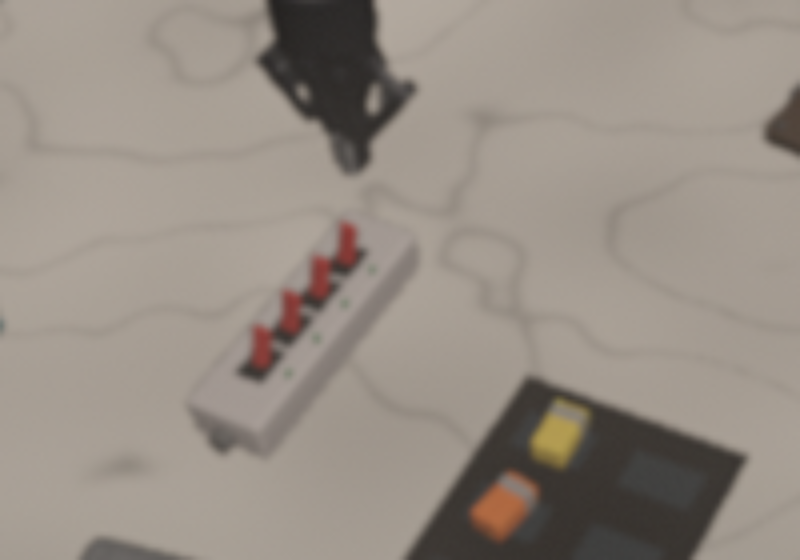

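Gripper shut, tip at crop (350,170), hovering over the strip's robot-side end; paddles (350,240)–(260,345) all lean towards the robot. Probe the strip top lightly.

```bash
echo '[[[0, 0, 0.035, 0, 0, 0, 0], [0, 0, 0.053, 0, 0, 0, 0], [0, 0, 0.053, 0, 0, 0, 0]]]' | python3 inch.py 
echo '[[[0, 0, 0.003, 0, 0, 0, 0], [0, 0, 0.006, 0, 0, 0, 0], [0, 0, 0.008, 0, 0, 0, 0], [0, 0, 0.008, 0, 0, 0, 0]]]' | python3 inch.py
```

```text
time: 1.72
eef_pos: [0.4034, -0.2792, 0.0665]
tcp_rot: [0.997, 0.08, -0.001, -0.001]
contact_force: [-0.1, -0.1, -0.1]
opening: 0.003
finger_force: 0.0
time: 2.22
eef_pos: [0.4041, -0.2782, 0.0591]
tcp_rot: [0.997, 0.081, 0.0, 0.0]
contact_force: [-0.0, 0.4, 0.6]
opening: -0.004
finger_force: 0.0
```

```bash
echo '[[[0, 0, 0.002, 0, 0, 0, 0], [0, 0, 0.002, 0, 0, 0, 0]]]' | python3 inch.py
```

```text
time: 2.48
eef_pos: [0.4043, -0.2784, 0.0587]
tcp_rot: [0.997, 0.081, -0.0, -0.0]
contact_force: [-3.3, 2.3, 10.7]
opening: 0.004
finger_force: 5.2
```

```bash
echo '[[[0, 0, -0.0235, 0, 0, 0, 0], [0, 0, -0.0235, 0, 0, 0, 0], [0.015, 0, -0.0235, 0, 0, 0, 0], [0.03, 0, -0.0235, 0, 0, 0, 0], [0.045, 0, -0.0235, 0, 0, 0, 0], [0.06, 0, -0.0235, 0, 0, 0, 0], [0.075, 0, -0.0235, 0, 0, 0, 0], [0.09, 0, -0.0235, 0, 0, 0, 0], [0.105, 0, -0.0235, 0, 0, 0, 0], [0.12, 0, -0.0235, 0, 0, 0, 0]]]' | python3 inch.py
echo '[[[0.015, 0, 0, 0, 0, 0, 0], [0.03, 0, 0, 0, 0, 0, 0], [0.045, 0, 0, 0, 0, 0, 0], [0.06, 0, 0, 0, 0, 0, 0], [0.075, 0, 0, 0, 0, 0, 0], [0.09, 0, 0, 0, 0, 0, 0], [0.09, 0, 0, 0, 0, 0, 0]]]' | python3 inch.py
python3 -c "
from h import *
go((.63,-.24,.25),np.radians(9.3))
c=cam('scene')
cv2.imwrite('pics/p3.png',cv2.resize(c['pixels'][60:200,120:320,::-1],None,fx=4,fy=4))"
```

```text
time: 3.72
eef_pos: [0.5234, -0.2586, 0.0805]
tcp_rot: [0.997, 0.081, -0.0, -0.0]
contact_force: [-0.8, -1.1, -0.0]
opening: 0.002
finger_force: 0.5
time: 4.6
eef_pos: [0.6125, -0.244, 0.0807]
tcp_rot: [0.997, 0.082, 0.0, 0.0]
contact_force: [-0.9, -1.2, 0.8]
opening: -0.001
finger_force: 0.0
eef [ 0.6125 -0.244   0.0807] yaw 9.35 t 4.6 [ 0.0181 -0.0011 -0.1693] rz 0.0009 rv [ 0.0004 -0.0007  0.0009] dist 0.1703 j6 0.875
```

View pics/p3.png

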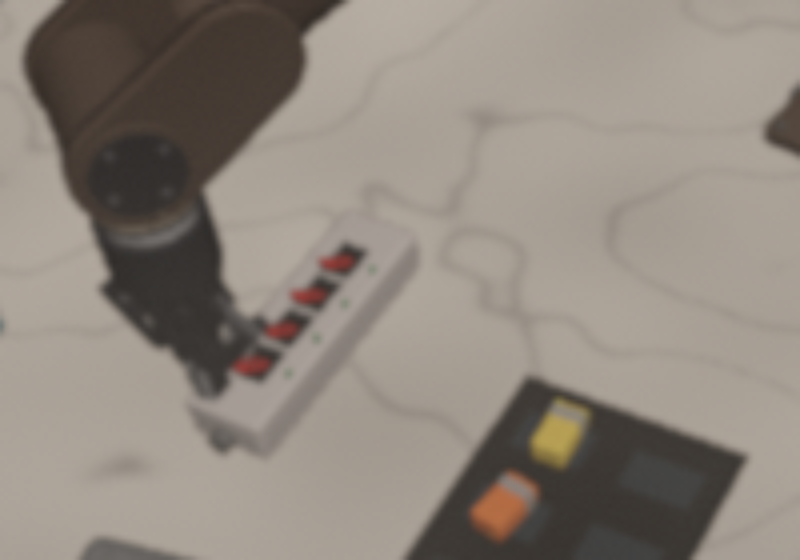

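All four paddles now lie towards the far end (crop (340,262)…(250,365)): off. Next, over the jar.

```bash
python3 -c "
from h import *
go((.5016,.2551,.27),np.radians(105.9))"
```

```text
eef [ 0.6117 -0.2441  0.0804] yaw 9.34 t 4.65 [-0.0277 -0.5104 -0.1896] rz 1.4562 rv [0.0001 0.0001 1.4562] dist 0.5452 j6 0.874
```

```bash
echo '[[[0, 0, -0.06, 0, 0, 0, 0.5], [0, -0.03, -0.11, 0, 0, -0.17, 1], [-0.004, -0.085, -0.135, 0, 0, -0.35, 1], [-0.008, -0.145, -0.145, 0, 0, -0.53, 1], [-0.012, -0.205, -0.155, 0, 0, -0.71, 1], [-0.016, -0.265, -0.165, 0, 0, -0.89, 1], [-0.02, -0.325, -0.175, 0, 0, -1.07, 1], [-0.024, -0.385, -0.185, 0, 0, -1.25, 1], [-0.0277, -0.445, -0.19, 0, 0, -1.43, 1], [-0.0277, -0.505, -0.19, 0, 0, -1.6, 1]]]' | python3 inch.py
echo '[[[0, 0, 0, 0, 0, 0, 1]]]' | python3 inch.py
python3 - <<'E'
from h import *
go((.5016,.2551,.24),np.radians(105.9))
c=cam("wrist");cv2.imwrite("pics/w1.png",c["pixels"][:,:,::-1]);print(c["xyz"],c["orientation"],c["camera_matrix"])
print(proj(c,[.5016,.2551,.147]))
t=cam("top");
E
```

```text
time: 5.9
eef_pos: [0.5015, 0.2511, 0.2714]
tcp_rot: [0.634, 0.773, 0.001, 0.001]
contact_force: [0.3, -0.0, 0.3]
opening: 1.001
finger_force: 0.0
time: 6.02
eef_pos: [0.5007, 0.2528, 0.2705]
tcp_rot: [0.634, 0.773, 0.0, -0.0]
contact_force: [-0.2, -0.9, -0.3]
opening: 0.998
finger_force: 0.0
eef [0.5007 0.2528 0.2705] yaw 101.32 t 6.03 [0.0021 0.0013 0.0305] rz -0.0799 rv [-0.0001 -0.0006 -0.0799] dist 0.0306 j6 0.089
[0.4873 0.3188 0.394 ] [0.9859 0.0979 0.013  0.1347] [[348.4529   0.     280.9331]
 [  0.     348.4529 211.1036]
 [  0.       0.       1.    ]]
[283.2666 206.5277]
```

View pics/w1.png

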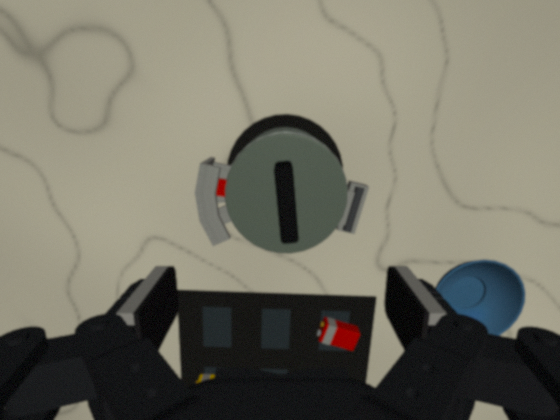

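Wrist view: bar centred at about (286,202), lug at (221,187) under the catch, hinge at (355,206). Refine bar axis and hinge direction.

```bash
python3 - <<'E'
from h import *
c=cam("wrist");H=hsv(c)
m=np.zeros(H.shape[:2],bool);m[150:260,262:312]=(H[...,2]<45)[150:260,262:312]
k=max(blobs(m,300),key=cv2.contourArea);r=cv2.minAreaRect(k);b=cv2.boxPoints(r)
P=np.array([ray(c,p,.147)[:2] for p in b]);e=P[1]-P[0];f=P[2]-P[1]
if np.linalg.norm(f)>np.linalg.norm(e):e,f=f,e
print("bar",r,P.mean(0),np.degrees(np.arctan2(e[1],e[0]))%180,np.linalg.norm(e),np.linalg.norm(f))
print("hinge",ray(c,(355,206),.106)[:2],ray(c,(286,191),.115)[:2])
E
```

```text
bar ((285.34161376953125, 197.4158477783203), (81.89156341552734, 18.109676361083984), 84.2894058227539) [0.5031 0.2581] 107.18337512817439 0.061173631568938375 0.012753237763512414
hinge [0.565  0.2536] [0.5041 0.257 ]
```

```bash
python3 -c "
from h import *
go((.503,.2572,.139),np.radians(106.5))"
```

```text
eef [0.5022 0.249  0.2703] yaw 100.92 t 6.17 [0.008  0.0024 0.1313] rz -0.0973 rv [-0.0005  0.0005 -0.0973] dist 0.1315 j6 0.089
```

```bash
echo '[[[0.008, 0.0024, 0.05, 0, 0, -0.0973, 0.6], [0.008, 0.0024, 0.1, 0, 0, -0.0973, 0.6], [0.008, 0.0024, 0.131, 0, 0, -0.0973, 0.6], [0.008, 0.0024, 0.131, 0, 0, -0.0973, 0.6], [0.008, 0.0024, 0.131, 0, 0, -0.0973, 0], [0.008, 0.0024, 0.131, 0, 0, -0.0973, 0], [0.008, 0.0024, 0.131, 0, 0, -0.0973, 0], [0.008, 0.0024, 0.131, 0, 0, -0.0973, 0]]]' | python3 inch.py 60
python3 -c "
from h import *
go((.503,.2572,.139),np.radians(106.5));print(telemetry.get_state()['wrist_torque'])"
```

```text
time: 7.18
eef_pos: [0.5037, 0.2577, 0.1421]
tcp_rot: [0.598, 0.802, 0.0, 0.001]
contact_force: [-3.7, -3.0, 5.7]
opening: 0.153
finger_force: 60.6
eef [0.5037 0.2577 0.1421] yaw 106.56 t 7.17 [-0.0003 -0.0008  0.0031] rz 0.0011 rv [0.0009 0.0011 0.0011] dist 0.0032 j6 0.006
[-0.4669  0.5734 -0.0654]
```

```bash
echo '[[[0, 0, 0, 0, 0, -0.15, 0], [0, 0, 0, 0, 0, -0.3, 0], [0, 0, 0, 0, 0, -0.45, 0], [0, 0, 0, 0, 0, -0.6, 0], [0, 0, 0, 0, 0, -0.75, 0], [0, 0, 0, 0, 0, -0.9, 0], [0, 0, 0, 0, 0, -1.05, 0], [0, 0, 0, 0, 0, -1.2, 0], [0, 0, 0, 0, 0, -1.25, 0], [0, 0, 0, 0, 0, -1.25, 0]]]' | python3 inch.py
python3 - <<'E'
from h import *
go((.503,.2572,.139),np.radians(180));print(telemetry.get_state()['wrist_torque'])
c=cam("wrist");cv2.imwrite("pics/w2.png",c["pixels"][:,:,::-1])
E
```

```text
time: 8.43
eef_pos: [0.503, 0.2569, 0.1421]
tcp_rot: [0.016, 1.0, -0.001, -0.001]
contact_force: [-6.1, -6.7, 8.1]
opening: 0.15
finger_force: 61.0
eef [0.503  0.2569 0.1421] yaw 178.17 t 8.43 [-0.      0.0003  0.0031] rz -0.0319 rv [-0.0028 -0.0014 -0.0319] dist 0.0031 j6 -1.244
[-0.8278  0.9064 -0.1866]
```

View pics/w2.png

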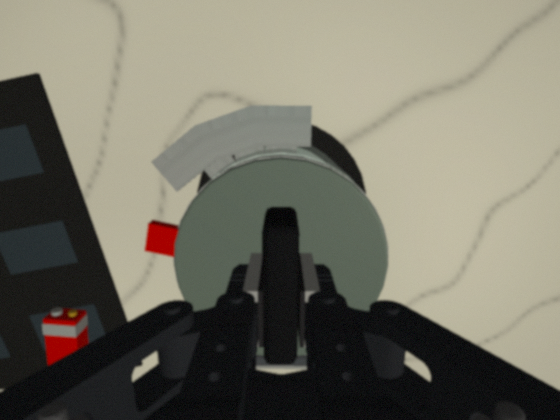

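The red lug at (162,238) is now clear of the catch: unscrewed. Swing the lid along its arc.

```bash
echo '[[[-0.0042, 0, -0.0058, 0, 0.1, 0, 0], [-0.009, 0, -0.0111, 0, 0.2, 0, 0], [-0.0142, 0, -0.016, 0, 0.3, 0, 0], [-0.0199, 0, -0.0203, 0, 0.4, 0, 0], [-0.026, 0, -0.024, 0, 0.5, 0, 0], [-0.0325, 0, -0.0271, 0, 0.6, 0, 0], [-0.0325, 0, -0.0271, 0, 0.6, 0, 0]]]' | python3 inch.py 40
python3 - <<'E'
from h import *
s=telemetry.get_state();print(s["qpos"],s["wrist_torque"],s["finger_force"],R.from_quat(s["tcp_rot"]).as_matrix()[:,2])
E
```

```text
time: 9.35
eef_pos: [0.536, 0.2557, 0.1698]
tcp_rot: [0.015, 0.954, 0.004, -0.298]
contact_force: [-4.0, -3.7, 7.8]
opening: 0.153
finger_force: 60.3
[ 0.2192  0.4766  1.5581  0.1411  1.697  -1.344 ] [-0.5782  1.1603  0.2549] 60.33087193965912 [-0.5691  0.0162 -0.8221]
```

```bash
echo '[[[-0.0042, 0, -0.0058, 0, 0.1, 0, 0], [-0.009, 0, -0.0111, 0, 0.2, 0, 0], [-0.0142, 0, -0.016, 0, 0.3, 0, 0], [-0.0199, 0, -0.0203, 0, 0.4, 0, 0], [-0.026, 0, -0.024, 0, 0.5, 0, 0], [-0.0325, 0, -0.0271, 0, 0.6, 0, 0], [-0.0393, 0, -0.0295, 0, 0.7, 0, 0], [-0.0462, 0, -0.0312, 0, 0.8, 0, 0], [-0.0533, 0, -0.0322, 0, 0.86, 0, 0], [-0.0533, 0, -0.0322, 0, 0.86, 0, 0]]]' | python3 inch.py 40
python3 - <<'E'
from h import *
s=telemetry.get_state();print(s["qpos"],s["wrist_torque"],s["finger_force"],R.from_quat(s["tcp_rot"]).as_matrix()[:,2])
c=cam("scene");cv2.imwrite("pics/s4.png",cv2.resize(c["pixels"][100:310,200:480,::-1],None,fx=2.5,fy=2.5))
E
```

```text
time: 10.6
eef_pos: [0.5989, 0.2534, 0.1665]
tcp_rot: [0.011, 0.743, 0.01, -0.669]
contact_force: [-3.8, -6.4, 6.7]
opening: 0.154
finger_force: 59.3
[ 0.1722  0.9801  1.0987  0.3401  2.4989 -1.2731] [-0.0555  1.0688  0.8499] 59.32110786437988 [-0.9941  0.03   -0.1043]
```

View pics/s4.png

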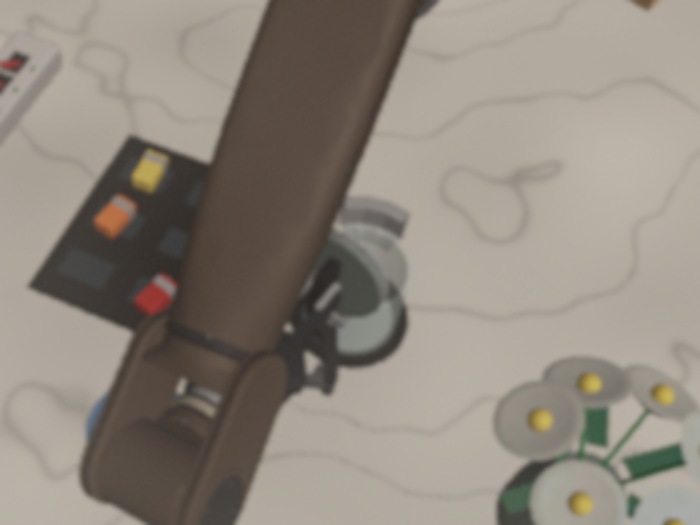

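The lid stands up past vertical, gripped by the bar (crop (330,290)). Push a bit more, then release and back off along the tool.

```bash
echo '[[[-0.0064, 0, -0.0085, 0, 0.1, 0, 0], [-0.0064, 0, -0.0085, 0, 0.1, 0, 0], [-0.0064, 0, -0.0085, 0, 0.1, 0, 0.5], [-0.0064, 0, -0.0085, 0, 0.1, 0, 0.6], [-0.0064, 0, -0.02, 0, 0.1, 0, 0.6], [-0.0064, 0, -0.035, 0, 0.1, 0, 0.6], [-0.0064, 0, -0.055, 0, 0.1, 0, 0.6], [-0.0064, 0, -0.075, 0, 0.1, 0, 0.6], [-0.0064, 0, -0.09, 0, 0.1, 0, 0.6]]]' | python3 inch.py
python3 - <<'E'
from h import *
s=telemetry.get_state();print(s["qpos"],R.from_quat(s["tcp_rot"]).as_matrix())
c=cam("scene");cv2.imwrite("pics/s5.png",cv2.resize(c["pixels"][100:310,200:480,::-1],None,fx=2.5,fy=2.5))
E
```

```text
time: 11.78
eef_pos: [0.6884, 0.2524, 0.1668]
tcp_rot: [0.011, 0.711, 0.011, -0.703]
contact_force: [0.3, 0.5, 0.1]
opening: 0.6
finger_force: 0.0
[ 0.1543  1.2257  0.7043  0.4787  2.728  -1.1251] [[-0.0121  0.0319 -0.9994]
 [ 0.0002  0.9995  0.0319]
 [ 0.9999  0.0002 -0.0121]]
```

View pics/s5.png

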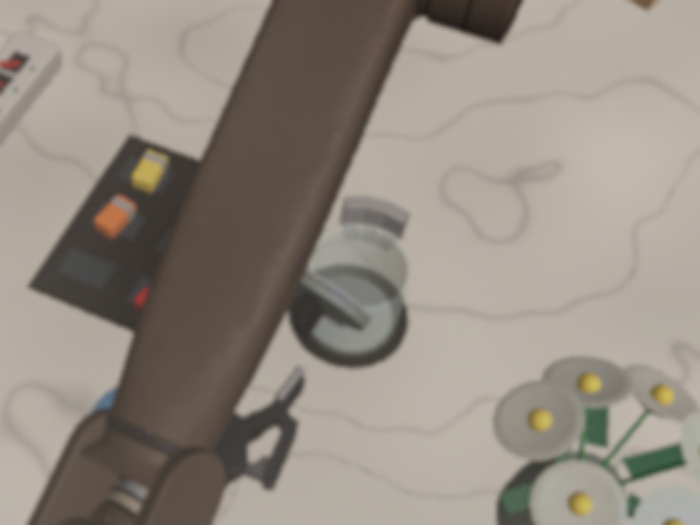

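Lid leans back open at crop (335,295) and stays. Return to vertical above the mat.

```bash
echo '[[[0.05, 0, 0, 0, 0, 0, 0.6], [0.11, 0, 0, 0, -0.1, 0, 0.8], [0.13, -0.02, 0.02, 0, -0.28, 0, 1], [0.14, -0.06, 0.04, 0, -0.46, 0, 1], [0.145, -0.1, 0.06, 0, -0.64, 0, 1], [0.145, -0.14, 0.08, 0, -0.82, 0, 1], [0.145, -0.18, 0.1, 0, -1, 0, 1], [0.145, -0.22, 0.12, 0, -1.18, 0, 1], [0.145, -0.25, 0.14, 0, -1.36, 0, 1], [0.145, -0.26, 0.148, 0, -1.52, 0, 1]]]' | python3 inch.py
echo '[[[0, 0, 0, 0, -0.039, 0, 1], [0, 0, 0, 0, -0.039, 0, 1], [0, 0, 0, 0, -0.039, 0, 1]]]' | python3 inch.py
python3 - <<'E'
from h import *
go((.54,0,.3),np.radians(180))
c=cam("wrist");cv2.imwrite("pics/w3.png",c["pixels"][:,:,::-1])
H=hsv(c)
for nm,lo,hi in(("red",-8,8),("or",9,18),("ye",20,34),("gr",45,85),("bl",95,130)):
    h=H[...,0].astype(int);h=np.where(h>170,h-180,h)
    m=(h>=lo)&(h<=hi)&(H[...,1]>130)&(H[...,2]>60)
    for k in blobs(m,100):
        r=cv2.minAreaRect(k);print(nm,r,ray(c,r[0],.022)[:2])
E
```

```text
time: 13.08
eef_pos: [0.5289, -0.0041, 0.311]
tcp_rot: [0.016, 1.0, -0.0, -0.016]
contact_force: [-0.0, 0.0, 0.0]
opening: 0.998
finger_force: 0.0
time: 13.45
eef_pos: [0.5308, -0.0026, 0.3098]
tcp_rot: [0.016, 1.0, 0.0, -0.001]
contact_force: [-0.1, -0.5, 0.0]
opening: 1.0
finger_force: 0.0
eef [ 0.5308 -0.0026  0.3098] yaw 178.22 t 13.45 [-0.0091  0.0029  0.0098] rz -0.031 rv [ 0.0002 -0.0024 -0.031 ] dist 0.0137 j6 -1.736
red ((524.0000610351562, 272.5000305175781), (24.748735427856445, 16.263456344604492), 45.0) [0.6683 0.3061]
red ((342.0000305175781, 240.50001525878906), (23.834054946899414, 24.249282836914062), 4.763641834259033) [0.6172 0.0709]
red ((68.5572280883789, 219.09194946289062), (14.986923217773438, 29.020919799804688), 4.969740390777588) [ 0.5787 -0.2663]
red ((56.60769271850586, 185.56155395507812), (16.141775131225586, 29.565521240234375), 3.1798300743103027) [ 0.5365 -0.2725]
red ((44.08493423461914, 150.19317626953125), (16.22614097595215, 29.468767166137695), 6.009006023406982) [ 0.4943 -0.2786]
red ((31.044248580932617, 112.83628845214844), (17.22842025756836, 30.266145706176758), 3.814074993133545) [ 0.4521 -0.2845]
or ((258.08563232421875, 195.36965942382812), (26.448394775390625, 23.57899284362793), 86.42366790771484) [ 0.556  -0.0315]
ye ((250.44259643554688, 129.6311492919922), (29.488813400268555, 24.965286254882812), 76.75948333740234) [ 0.4783 -0.0365]
ye ((243.97061157226562, 102.88238525390625), (7.518604278564453, 25.70877456665039), 75.96376037597656) [ 0.4487 -0.0422]
bl ((382.26470947265625, 340.7959289550781), (53.907047271728516, 30.920886993408203), 64.13363647460938) [0.7646 0.1283]
```

View pics/w3.png

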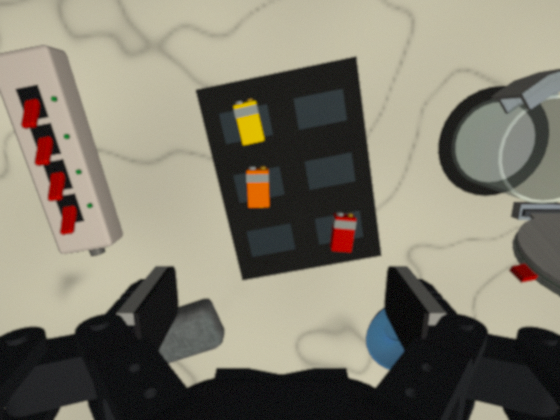

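Only yellow (249,122), orange (258,188) and red (344,233) on the mat; jar open. Measure full outlines.

```bash
cat >> h.py <<'E'
def cells(c,zt=.022):
    H=hsv(c);h=H[...,0].astype(int);h=np.where(h>170,h-180,h);out={}
    dark=(H[...,2]<90)
    for nm,lo,hi in(("red",-8,8),("or",9,18),("ye",20,34)):
        m=(h>=lo)&(h<=hi)&(H[...,1]>130)&(H[...,2]>60)
        for k in blobs(m,100):
            r=cv2.minAreaRect(k);p=ray(c,r[0],zt)[:2]
            if not(.38<p[0]<.7 and -.13<p[1]<.15): continue
            if nm in out and out[nm][3]>cv2.contourArea(k): continue
            mm=np.zeros(h.shape,np.uint8);cv2.circle(mm,tuple(int(v) for v in r[0]),int(1.6*max(r[1])/2)+8,255,-1)
            g=blobs((mm>0)&((H[...,2]>100)),80)
            g=max(g,key=cv2.contourArea);r=cv2.minAreaRect(g);P=np.array([ray(c,q,zt)[:2] for q in cv2.boxPoints(r)])
            e=P[1]-P[0];f=P[2]-P[1]
            if np.linalg.norm(f)>np.linalg.norm(e):e,f=f,e
            out[nm]=(P.mean(0),np.degrees(np.arctan2(e[1],e[0]))%180,(np.linalg.norm(e),np.linalg.norm(f)),cv2.contourArea(k))
    return out
E
python3 - <<'E'
from h import *
print(cells(cam("wrist")));print(cells(cam("top")))
go((.468,-.036,.1),np.radians(190))
E
```

```text
{'red': (array([0.6079, 0.0726]), np.float64(172.7737848726547), (np.float64(0.0498745070961312), np.float64(0.026613562143824904)), 520.5), 'or': (array([ 0.5467, -0.0317]), np.float64(177.71852150104868), (np.float64(0.05020143662117843), np.float64(0.02720636300350883)), 574.0), 'ye': (array([ 0.4696, -0.0382]), np.float64(11.895595619238069), (np.float64(0.04939598624916056), np.float64(0.027659066097654474)), 677.0)}
{}
eef [ 0.5308 -0.0028  0.3095] yaw 178.21 t 13.6 [ 0.0612 -0.0352  0.2096] rz -0.2057 rv [ 0.0005 -0.0026 -0.2057] dist 0.2212 j6 -1.736
```

```bash
echo '[[[0.03, -0.018, 0.04, 0, 0, -0.11, 0.7], [0.058, -0.0365, 0.085, 0, 0, -0.215, 0.7], [0.058, -0.0365, 0.14, 0, 0, -0.215, 0.7], [0.058, -0.0365, 0.2, 0, 0, -0.215, 0.7], [0.058, -0.0365, 0.245, 0, 0, -0.215, 0.7], [0.058, -0.0365, 0.27, 0, 0, -0.215, 0.7], [0.058, -0.0365, 0.285, 0, 0, -0.215, 0.7], [0.058, -0.0365, 0.285, 0, 0, -0.215, 0.7]]]' | python3 inch.py
echo '[[[0, 0, 0, 0, 0, 0, 0], [0, 0, 0, 0, 0, 0, 0], [0, 0, 0, 0, 0, 0, 0], [0, 0, 0, 0, 0, 0, 0]]]' | python3 inch.py 60
echo '[[[0, 0, -0.04, 0, 0, 0, 0], [0, 0, -0.1, 0, 0, 0, 0], [0, 0, -0.16, 0, 0, 0, 0], [0, 0, -0.18, 0, 0, 0, 0]]]' | python3 inch.py
python3 - <<'E'
from h import *
go((.498,.257,.205),np.radians(190))
E
```

```text
time: 14.6
eef_pos: [0.4704, -0.0375, 0.0243]
tcp_rot: [-0.092, 0.996, 0.0, -0.002]
contact_force: [-0.5, -0.5, 0.9]
opening: 0.702
finger_force: 0.0
time: 15.1
eef_pos: [0.4721, -0.0381, 0.0267]
tcp_rot: [-0.091, 0.996, -0.001, 0.001]
contact_force: [0.5, 0.9, 7.8]
opening: 0.294
finger_force: 38.8
time: 15.6
eef_pos: [0.4726, -0.0382, 0.2099]
tcp_rot: [-0.091, 0.996, -0.001, 0.003]
contact_force: [-1.3, 0.6, -0.7]
opening: 0.285
finger_force: 64.8
eef [ 0.4726 -0.0382  0.2099] yaw -169.51 t 15.6 [-0.0787  0.2856  0.0044] rz 0.0086 rv [-0.0034  0.0061  0.0086] dist 0.2963 j6 -2.049
```

```bash
echo '[[[-0.012, 0.05, 0, 0, 0, 0, 0], [-0.028, 0.105, 0, 0, 0, 0, 0], [-0.044, 0.165, 0, 0, 0, 0, 0], [-0.06, 0.225, 0, 0, 0, 0, 0], [-0.0787, 0.2856, 0, 0, 0, 0, 0], [-0.0787, 0.2856, 0.02, 0, 0, 0, 0], [-0.0787, 0.2856, 0.07, 0, 0, 0, 0], [-0.0787, 0.2856, 0.115, 0, 0, 0, 0], [-0.0787, 0.2856, 0.115, 0, 0, 0, 0], [-0.0787, 0.2856, 0.115, 0, 0, 0, 0.45]]]' | python3 inch.py
echo '[[[0, 0, 0, 0, 0, 0, 0.45], [0, 0, 0, 0, 0, 0, 0.45], [0, 0, -0.05, 0, 0, 0, 0.45], [0, 0, -0.11, 0, 0, 0, 0.45]]]' | python3 inch.py
python3 - <<'E'
from h import *
c=cam("wrist");cv2.imwrite("pics/w4.png",c["pixels"][:,:,::-1])
print(cells(c))
go((.548,-.0312,.205),np.radians(178))
E
```

```text
time: 16.85
eef_pos: [0.497, 0.2571, 0.0914]
tcp_rot: [-0.091, 0.996, 0.0, 0.0]
contact_force: [0.2, -0.2, 0.4]
opening: 0.451
finger_force: 0.0
time: 17.35
eef_pos: [0.4955, 0.2572, 0.2009]
tcp_rot: [-0.091, 0.996, -0.0, -0.002]
contact_force: [0.7, 0.8, 0.7]
opening: 0.448
finger_force: 0.0
{'red': (array([0.6094, 0.0738]), np.float64(173.53568223858576), (np.float64(0.05241074161442904), np.float64(0.030689774766819392)), 1053.0)}
eef [0.5005 0.259  0.2121] yaw -169.49 t 17.4 [ 0.0063 -0.294   0.0064] rz 0.2183 rv [0.0036 0.0143 0.2183] dist 0.2941 j6 -1.457
```

View pics/w4.png

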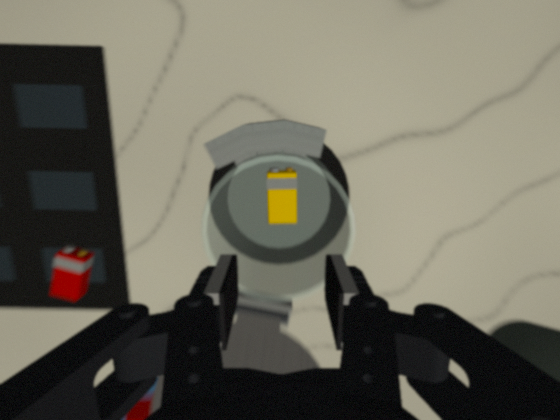

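Yellow battery lies flat on the jar floor (282,197). Next orange, checking it on arrival.

```bash
echo '[[[0.001, -0.05, -0.02, 0, 0, 0.1, 0.6], [0.002, -0.11, -0.02, 0, 0, 0.2183, 0.7], [0.004, -0.17, -0.02, 0, 0, 0.2183, 0.7], [0.005, -0.23, -0.02, 0, 0, 0.2183, 0.7], [0.0063, -0.29, -0.02, 0, 0, 0.2183, 0.7], [0.0063, -0.294, -0.02, 0, 0, 0.2183, 0.7], [0.0063, -0.294, -0.02, 0, 0, 0.2183, 0.7]]]' | python3 inch.py
python3 - <<'E'
from h import *
c=cam("wrist");cl=cells(c)
print(cl)
p,a=cl["or"][:2]
go((p[0]+.0015,p[1],.025),np.radians(a))
E
```

```text
time: 18.27
eef_pos: [0.5437, -0.0327, 0.2205]
tcp_rot: [0.018, 1.0, 0.0, -0.0]
contact_force: [-1.0, 0.5, -0.7]
opening: 0.7
finger_force: 0.0
{'red': (array([0.6074, 0.0724]), np.float64(171.43768655440883), (np.float64(0.049747398941094936), np.float64(0.02794861518962447)), 818.5), 'or': (array([ 0.5474, -0.0319]), np.float64(178.65165182600077), (np.float64(0.04740303156949111), np.float64(0.026892330403636998)), 911.5)}
eef [ 0.5435 -0.0319  0.2204] yaw 178.01 t 18.32 [-0.0055  0.0002  0.1954] rz -0.0112 rv [ 0.0004 -0.0006 -0.0112] dist 0.1955 j6 -1.781
```

```bash
echo '[[[-0.0055, 0.0002, 0.06, 0, 0, -0.01, 0.7], [-0.0055, 0.0002, 0.12, 0, 0, -0.01, 0.7], [-0.0055, 0.0002, 0.165, 0, 0, -0.01, 0.7], [-0.0055, 0.0002, 0.188, 0, 0, -0.01, 0.7], [-0.0055, 0.0002, 0.195, 0, 0, -0.01, 0.7], [-0.0055, 0.0002, 0.195, 0, 0, -0.01, 0], [-0.0055, 0.0002, 0.195, 0, 0, -0.01, 0], [-0.0055, 0.0002, 0.195, 0, 0, -0.01, 0], [-0.0055, 0.0002, 0.195, 0, 0, -0.01, 0]]]' | python3 inch.py
echo '[[[0, 0, -0.04, 0, 0, 0, 0], [0, 0, -0.1, 0, 0, 0, 0], [0, 0, -0.16, 0, 0, 0, 0], [0, 0, -0.18, 0, 0, 0, 0], [0, 0, -0.18, 0, 0, 0, 0]]]' | python3 inch.py
python3 - <<'E'
from h import *
go((.5,.242,.09),np.radians(180))
E
```

```text
time: 19.45
eef_pos: [0.5504, -0.0329, 0.027]
tcp_rot: [0.013, 1.0, -0.0, 0.001]
contact_force: [-0.1, 1.1, 4.7]
opening: 0.287
finger_force: 61.8
time: 20.08
eef_pos: [0.5501, -0.0332, 0.2075]
tcp_rot: [0.013, 1.0, -0.001, 0.002]
contact_force: [0.1, 0.1, -0.9]
opening: 0.286
finger_force: 61.0
eef [ 0.5501 -0.0332  0.2075] yaw 178.54 t 20.07 [0.0576 0.2739 0.1169] rz -0.0255 rv [-0.0013  0.0039 -0.0255] dist 0.3034 j6 -1.789
```

```bash
echo '[[[0.01, 0.05, 0, 0, 0, -0.02, 0], [0.022, 0.11, 0, 0, 0, -0.02, 0], [0.034, 0.17, 0, 0, 0, -0.02, 0], [0.046, 0.23, 0, 0, 0, -0.02, 0], [0.0576, 0.28, 0, 0, 0, -0.02, 0], [0.0576, 0.28, 0.02, 0, 0, -0.02, 0], [0.0576, 0.28, 0.07, 0, 0, -0.02, 0], [0.0576, 0.28, 0.11, 0, 0, -0.02, 0], [0.0576, 0.28, 0.11, 0, 0, -0.02, 0], [0.0576, 0.28, 0.11, 0, 0, -0.02, 0.42]]]' | python3 inch.py
echo '[[[0, 0, 0, 0, 0, 0, 0.42], [0, 0, 0, 0, 0, 0, 0.42], [0, 0, -0.05, 0, 0, 0, 0.42], [0, 0, -0.11, 0, 0, 0, 0.42], [0, 0, -0.11, 0, 0, 0, 0.42]]]' | python3 inch.py
python3 - <<'E'
from h import *
c=cam("wrist");cv2.imwrite("pics/w5.png",c["pixels"][:,:,::-1])
cl=cells(c);print(cl);p,a=cl["red"][:2]
go((p[0]+.0015,p[1],.2),np.radians(a))
E
```

```text
time: 21.32
eef_pos: [0.4988, 0.2486, 0.0955]
tcp_rot: [0.003, 1.0, 0.0, -0.0]
contact_force: [0.2, 0.5, 0.4]
opening: 0.42
finger_force: 0.0
time: 21.95
eef_pos: [0.5024, 0.2498, 0.2132]
tcp_rot: [0.003, 1.0, 0.002, 0.007]
contact_force: [-0.5, 0.9, -0.3]
opening: 0.42
finger_force: 0.0
{'red': (array([0.6076, 0.0762]), np.float64(174.26392539588196), (np.float64(0.04676007626399683), np.float64(0.03157757136390813)), 808.5)}
eef [0.5006 0.2492 0.2096] yaw 179.7 t 22.0 [-0.1094 -0.1724  0.01  ] rz 0.0949 rv [0.0028 0.0071 0.0949] dist 0.2044 j6 -1.285
```

View pics/w5.png

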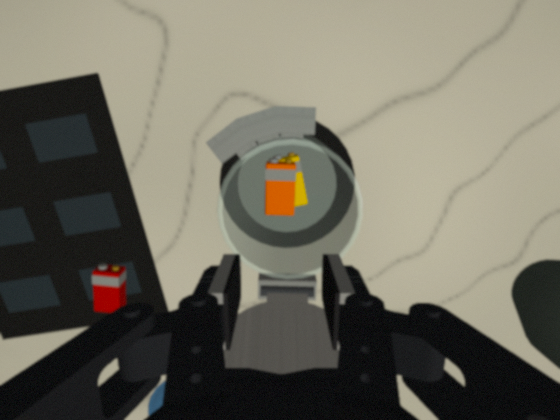

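Orange lies on yellow in the jar (280,188). Now red, moving sideways clear of the lid first.

```bash
echo '[[[0, -0.055, -0.02, 0, 0, 0, 0.6], [0, -0.115, -0.02, 0, 0, 0.05, 0.7], [-0.03, -0.165, -0.02, 0, 0, 0.1, 0.7], [-0.08, -0.174, -0.02, 0, 0, 0.11, 0.7], [-0.107, -0.174, -0.02, 0, 0, 0.11, 0.7], [-0.107, -0.174, -0.02, 0, 0, 0.11, 0.7], [-0.107, -0.174, -0.02, 0, 0, 0.11, 0.7]]]' | python3 inch.py
python3 - <<'E'
from h import *
c=cam("wrist");cl=cells(c);print(cl);p,a=cl["red"][:2]
go((p[0]+.0015,p[1],.025),np.radians(a))
E
```

```text
time: 22.88
eef_pos: [0.6034, 0.0743, 0.2236]
tcp_rot: [0.057, 0.998, -0.0, -0.002]
contact_force: [0.8, 0.8, -0.4]
opening: 0.7
finger_force: 0.0
{'red': (array([0.6089, 0.0726]), np.float64(172.78052437981825), (np.float64(0.04601115764885519), np.float64(0.027223834587514685)), 856.5)}
eef [0.6034 0.0744 0.2241] yaw 173.42 t 22.93 [-0.0078 -0.0009  0.1991] rz 0.0112 rv [-0.0003 -0.0032  0.0112] dist 0.1992 j6 -1.5
```

```bash
echo '[[[-0.006, -0.0009, 0.06, 0, 0, 0.01, 0.7], [-0.006, -0.0009, 0.12, 0, 0, 0.01, 0.7], [-0.006, -0.0009, 0.165, 0, 0, 0.01, 0.7], [-0.006, -0.0009, 0.19, 0, 0, 0.01, 0.7], [-0.006, -0.0009, 0.199, 0, 0, 0.01, 0.7], [-0.006, -0.0009, 0.199, 0, 0, 0.01, 0], [-0.006, -0.0009, 0.199, 0, 0, 0.01, 0], [-0.006, -0.0009, 0.199, 0, 0, 0.01, 0], [-0.006, -0.0009, 0.199, 0, 0, 0.01, 0]]]' | python3 inch.py
echo '[[[0, 0, -0.04, 0, 0, 0, 0], [0, 0, -0.1, 0, 0, 0, 0], [0, 0, -0.16, 0, 0, 0, 0], [0, 0, -0.2, 0, 0, 0, 0], [0, 0, -0.2, 0, 0, 0, 0]]]' | python3 inch.py
python3 - <<'E'
from h import *
go((.5,.262,.09),np.radians(180))
E
```

```text
time: 24.05
eef_pos: [0.6118, 0.0725, 0.0282]
tcp_rot: [0.063, 0.998, 0.0, 0.001]
contact_force: [-1.3, 0.2, 6.0]
opening: 0.28
finger_force: 62.0
time: 24.68
eef_pos: [0.6128, 0.0723, 0.2313]
tcp_rot: [0.063, 0.998, 0.0, 0.004]
contact_force: [0.5, 0.6, -0.2]
opening: 0.286
finger_force: 61.3
eef [0.6128 0.0723 0.2313] yaw 172.82 t 24.68 [0.1369 0.174  0.1403] rz -0.1253 rv [ 0.0001  0.0088 -0.1253] dist 0.2621 j6 -1.492
```

```bash
echo '[[[0.05, 0.005, 0, 0, 0, -0.05, 0], [0.1, 0.03, 0, 0, 0, -0.12, 0], [0.136, 0.07, 0, 0, 0, -0.12, 0], [0.136, 0.125, 0, 0, 0, -0.12, 0], [0.136, 0.174, 0, 0, 0, -0.12, 0], [0.136, 0.174, 0.03, 0, 0, -0.12, 0], [0.136, 0.174, 0.085, 0, 0, -0.12, 0], [0.136, 0.174, 0.132, 0, 0, -0.12, 0], [0.136, 0.174, 0.132, 0, 0, -0.12, 0], [0.136, 0.174, 0.132, 0, 0, -0.12, 0.42]]]' | python3 inch.py
echo '[[[0, 0, 0, 0, 0, 0, 0.42], [0, 0, 0, 0, 0, 0, 0.42], [0, 0, -0.05, 0, 0, 0, 0.42], [0, 0, -0.11, 0, 0, 0, 0.42], [0, 0, -0.11, 0, 0, 0, 0.42]]]' | python3 inch.py
python3 - <<'E'
from h import *
c=cam("wrist");cv2.imwrite("pics/w6.png",c["pixels"][:,:,::-1])
print(cells(c))
s=telemetry.get_state();print(s["qpos"],s["eef_pos"])
E
```

```text
time: 25.92
eef_pos: [0.4978, 0.2622, 0.095]
tcp_rot: [0.003, 1.0, 0.0, 0.0]
contact_force: [0.7, 0.5, 0.7]
opening: 0.418
finger_force: 0.0
time: 26.55
eef_pos: [0.5012, 0.2634, 0.2124]
tcp_rot: [0.003, 1.0, 0.002, 0.007]
contact_force: [-0.2, -0.2, 1.0]
opening: 0.419
finger_force: 0.0
{}
[ 0.3044  0.0777  1.8944  0.0004  1.1616 -1.2613] [0.4994 0.2628 0.2088]
```

View pics/w6.png

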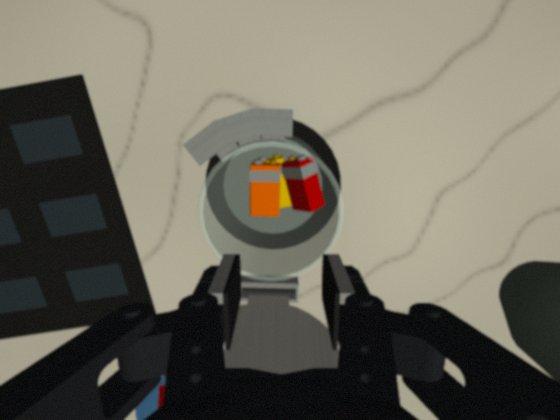

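All three batteries are in the jar (265,190), (285,195), (303,187). Close the lid: go over it, come down behind, and pull towards the robot.

```bash
echo '[[[0, -0.007, -0.05, 0, 0, 0, 0], [0, -0.007, -0.09, 0, 0, 0, 0], [-0.05, -0.007, -0.09, 0, 0, 0, 0], [-0.11, -0.007, -0.09, 0, 0, 0, 0], [-0.17, -0.007, -0.09, 0, 0, 0, 0], [-0.19, -0.007, -0.08, 0, 0, 0, 0], [-0.19, -0.007, -0.03, 0, 0, 0, 0], [-0.19, -0.007, 0.02, 0, 0, 0, 0], [-0.19, -0.007, 0.027, 0, 0, 0, 0], [-0.19, -0.007, 0.027, 0, 0, 0, 0]]]' | python3 inch.py
echo '[[[0.02, 0, 0, 0, 0, 0, 0], [0.035, 0, 0, 0, 0, 0, 0], [0.045, 0, 0, 0, 0, 0, 0], [0.055, 0, 0, 0, 0, 0, 0], [0.065, 0, 0, 0, 0, 0, 0], [0.075, 0, 0, 0, 0, 0, 0], [0.085, 0, 0, 0, 0, 0, 0], [0.095, 0, 0, 0, 0, 0, 0], [0.105, 0, 0, 0, 0, 0, 0]]]' | python3 inch.py
python3 -c "
from h import *
c=cam('scene');cv2.imwrite('pics/s7.png',cv2.resize(c['pixels'][100:310,200:480,::-1],None,fx=2.5,fy=2.5))"
```

```text
time: 27.85
eef_pos: [0.6872, 0.2541, 0.1769]
tcp_rot: [0.003, 1.0, -0.0, -0.001]
contact_force: [-0.0, 0.8, 1.1]
opening: 0.001
finger_force: 0.0
time: 28.98
eef_pos: [0.5814, 0.2547, 0.1771]
tcp_rot: [0.003, 1.0, 0.0, -0.001]
contact_force: [0.7, -0.2, 3.1]
opening: 0.003
finger_force: 1.0
```

View pics/s7.png

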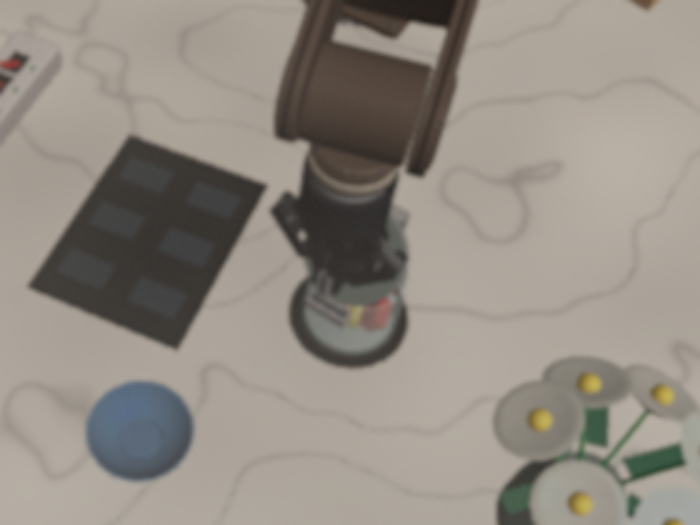

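The lid has left the open position and the hinge side shows it coming down over the jar (355,280). My picture budget is used, so I measure from here on.

```bash
echo '[[[0.02, 0, -0.04, 0, 0, 0, 0.3], [0.06, 0.002, -0.07, 0, 0, 0, 0.6], [0.079, 0.002, -0.09, 0, 0, 0, 0.6], [0.079, 0.002, -0.09, 0, 0, 0, 0.6], [0.079, 0.002, -0.09, 0, 0, 0, 0.6]]]' | python3 inch.py
cat > bar.py <<'E'
from h import *
c=cam("wrist");H=hsv(c);h=H[...,0].astype(int)
q=proj(c,[.503,.257,.147]);print("expect px",q)
m=(H[...,2]<45);M=np.zeros(m.shape,np.uint8);cv2.circle(M,(int(q[0]),int(q[1])),85,1,-1);m&=M>0
for k in blobs(m,300):
    r=cv2.minAreaRect(k);b=cv2.boxPoints(r);P=np.array([ray(c,p,.147)[:2] for p in b]);e=P[1]-P[0];f=P[2]-P[1]
    if np.linalg.norm(f)>np.linalg.norm(e):e,f=f,e
    print("bar",r,P.mean(0),np.degrees(np.arctan2(e[1],e[0]))%180,np.linalg.norm(e),np.linalg.norm(f))
red=((h<8)|(h>172))&(H[...,1]>130)&(H[...,2]>60)
for k in blobs(red,30):
    r=cv2.minAreaRect(k);p=ray(c,r[0],.11)[:2]
    d=p-[.503,.257]; 
    if np.hypot(*d)<.1:print("lug/red",r,p,"ang",np.degrees(np.arctan2(d[1],d[0])),"rad",np.hypot(*d))
g=(h>35)&(h<100)&(H[...,1]>15)&(H[...,2]<150)
for k in blobs(g,3000): 
    r=cv2.minAreaRect(k);print("green",r,ray(c,r[0],.115)[:2],cv2.contourArea(k))
go((.503,.257,.139),np.radians(180));print(telemetry.get_state()["wrist_torque"])
E
python3 bar.py
```

```text
time: 29.65
eef_pos: [0.503, 0.2568, 0.2655]
tcp_rot: [0.003, 1.0, -0.0, -0.002]
contact_force: [0.3, -0.7, -0.5]
opening: 0.602
finger_force: 0.0
expect px [282.2304 212.7671]
bar ((280.79656982421875, 208.50927734375), (17.61639976501465, 81.42900085449219), 1.7899105548858643) [0.5008 0.2559] 177.59215710560315 0.06068229593598508 0.012278436943037018
bar ((321.9133605957031, 145.73353576660156), (52.15999984741211, 13.150935173034668), 41.72951126098633) [0.4556 0.2846] 49.32566169930925 0.035962262891460754 0.00869618108221925
lug/red ((212.47061157226562, 184.61766052246094), (17.220029830932617, 16.97749137878418), 14.03624439239502) [0.4893 0.2004] ang -103.60534827068734 rad 0.058225695548599285
green ((520.5, 303.5), (115.0, 77.0), 90.0) [0.596  0.4665] 6646.5
green ((277.8235168457031, 185.70587158203125), (152.0682373046875, 123.43341064453125), 77.47119140625) [0.4895 0.2536] 13906.0
eef [0.5031 0.2567 0.2652] yaw 179.68 t 29.7 [-0.0004  0.0005  0.1262] rz -0.0056 rv [-0.001  -0.0041 -0.0056] dist 0.1262 j6 -1.273
[-0.0087  0.0291 -0.0268]
```

```bash
echo '[[[0.001, 0, 0.05, 0, 0, 0.033, 0.6], [0.001, 0, 0.1, 0, 0, 0.033, 0.6], [0.001, 0, 0.1245, 0, 0, 0.033, 0.6], [0.001, 0, 0.1245, 0, 0, 0.033, 0.6], [0.001, 0, 0.1245, 0, 0, 0.033, 0], [0.001, 0, 0.1245, 0, 0, 0.033, 0], [0.001, 0, 0.1245, 0, 0, 0.033, 0], [0.001, 0, 0.1245, 0, 0, 0.033, 0]]]' | python3 inch.py 60
echo '[[[0, 0, 0, 0, 0, 0.15, 0], [0, 0, 0, 0, 0, 0.3, 0], [0, 0, 0, 0, 0, 0.45, 0], [0, 0, 0, 0, 0, 0.6, 0], [0, 0, 0, 0, 0, 0.75, 0], [0, 0, 0, 0, 0, 0.9, 0], [0, 0, 0, 0, 0, 1.05, 0], [0, 0, 0, 0, 0, 1.15, 0], [0, 0, 0, 0, 0, 1.23, 0], [0, 0, 0, 0, 0, 1.23, 0]]]' | python3 inch.py
python3 -c "
from h import *
go((.503,.257,.139),np.radians(107));print(telemetry.get_state()['wrist_torque'])"
```

```text
time: 30.7
eef_pos: [0.5034, 0.2568, 0.1445]
tcp_rot: [0.019, 1.0, -0.0, 0.001]
contact_force: [0.2, -3.5, 5.5]
opening: 0.149
finger_force: 61.6
time: 31.95
eef_pos: [0.5037, 0.2571, 0.1445]
tcp_rot: [0.593, 0.805, 0.001, 0.001]
contact_force: [-0.1, -3.7, 5.8]
opening: 0.151
finger_force: 61.5
eef [0.5037 0.2571 0.1445] yaw 107.31 t 31.95 [ 0.0002 -0.0007  0.0055] rz 0.0053 rv [0.0032 0.0007 0.0053] dist 0.0056 j6 -0.009
[-0.5257 -0.1134 -0.0572]
```

Now push gently on to the stop, watching the moment.

```bash
for i in 1 2; do echo '[[[0, 0, 0, 0, 0, 0.04, 0], [0, 0, 0, 0, 0, 0.04, 0]]]' | python3 inch.py >/dev/null; python3 -c "
from h import *
go((.503,.257,.139));print(telemetry.get_state()['wrist_torque'])"; done
```

```text
eef [0.5037 0.2571 0.1445] yaw 105.03 t 32.2 [ 0.0001 -0.0007  0.0055] dist 0.0056 j6 0.031
[-0.5595 -0.1527 -0.1333]
eef [0.5038 0.257  0.1445] yaw 102.74 t 32.45 [ 0.0001 -0.0008  0.0055] dist 0.0056 j6 0.071
[-0.5216 -0.1538 -0.0204]
```

```bash
for i in 1 2 3; do echo '[[[0, 0, 0, 0, 0, 0.03, 0], [0, 0, 0, 0, 0, 0.03, 0]]]' | python3 inch.py >/dev/null; python3 -c "
from h import *
go((.503,.257,.139));print(telemetry.get_state()['wrist_torque'])"; done
```

```text
eef [0.5038 0.2571 0.1445] yaw 101.02 t 32.7 [ 0.0001 -0.0008  0.0055] dist 0.0056 j6 0.101
[-0.4887 -0.1396 -0.0175]
eef [0.5038 0.2571 0.1445] yaw 99.47 t 32.95 [-0.     -0.0008  0.0055] dist 0.0056 j6 0.129
[-0.4229 -0.2018  0.6076]
eef [0.5038 0.2572 0.1445] yaw 97.94 t 33.2 [-0.0001 -0.0008  0.0055] dist 0.0056 j6 0.156
[-0.3567 -0.1603  1.1845]
```

Moment rises at about 100°: cap is at its stop. Relax slightly, release and lift.

```bash
echo '[[[0, 0, 0, 0, 0, -0.035, 0], [0, 0, 0, 0, 0, -0.035, 0.6], [0, 0, 0, 0, 0, -0.035, 0.6], [0, 0, 0, 0, 0, -0.035, 0.6], [0, 0, -0.05, 0, 0, -0.035, 0.6], [0, 0, -0.11, 0, 0, -0.035, 0.6], [0, 0, -0.12, 0, 0, -0.035, 0.6], [0, 0, -0.12, 0, 0, -0.035, 0.6]]]' | python3 inch.py
python3 bar.py; python3 -c "
from h import *
c=cam('top');H=hsv(c);h=H[...,0].astype(int)
m=(h>95)&(h<130)&(H[...,1]>90)&(H[...,2]>50)
for k in blobs(m,200): print('dish',cv2.minAreaRect(k)[0])
"
```

```text
time: 34.2
eef_pos: [0.5025, 0.2572, 0.2631]
tcp_rot: [0.646, 0.764, 0.0, -0.0]
contact_force: [-0.0, 0.0, -1.7]
opening: 0.599
finger_force: 0.0
expect px [281.9814 212.4707]
bar ((282.0, 208.5), (83.0, 18.0), 90.0) [0.5027 0.2589] 100.0496510005788 0.061307409317485975 0.012410289793132988
bar ((281.1549072265625, 147.50169372558594), (41.0024299621582, 113.05309295654297), 88.98602294921875) [0.4948 0.3019] 10.592538232374523 0.07561163825750007 0.027523065043087526
lug/red ((216.74325561523438, 188.54054260253906), (8.877545356750488, 17.59069061279297), 9.462322235107422) [0.4494 0.2577] ang 179.21308858637025 rad 0.05359460516680503
green ((281.4801940917969, 195.85565185546875), (128.00949096679688, 132.83102416992188), 55.619659423828125) [0.5019 0.2616] 12563.5
eef [0.5017 0.2569 0.2613] yaw 99.59 t 34.25 [-0.0001  0.0016  0.1223] rz -1.4035 rv [-0.0023 -0.0022 -1.4035] dist 0.1223 j6 0.126
[-0.0312 -0.0261 -0.0266]
dish (266.55999755859375, 164.92001342773438)
```

```bash
python3 -c "
from plant import ctrl, telemetry, read_camera
print(ctrl.sign_off())"
```

```text
the job is handed in; nothing more can be done
None
```

I handed in the job after about 34 s of robot time: the strip is off (all four toggles in one drag), all three batteries present (yellow, orange, red) are in the jar, and the lid is shut with the cap screwed to its stop. I never touched the dish, case or vase, though I re-measured only the dish at the end.

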